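# Start sealing the display-case inspection cover: first cross pair of wing screws

### The job

All four wing screws of the round gasketed inspection cover on the grey housing are slack. Begin the cross order so that the gasket seats evenly: turn the wing screw beside the lifting tab clockwise until it is fully tight, then the one straight across the cover from it. Leave the two at the sides slack; they come later, once the gasket has been checked.

Things in the scene. Friction and masses are not known exactly. Their poses are not given: they have to be found in the camera images.
- cover: Round steel inspection cover, 200 mm across, black gasket under its rim, on a low grey housing. Origin: centre of its underside, on the housing's flat top; its top face is 10 mm above. A flat lifting tab 40 mm wide sticks out 26 mm past the rim along the cover's +x. Four identical wing screws stand upright 75 mm from the centre: beside the tab (+x), across (-x), left (+y), right (-y).
- wing_tab_grip (a point): Grip point of the FIRST wing screw, beside the tab: on its vertical turning axis, 26 mm above the cover's top, 22 mm above its boss (26 mm across). The dark steel wings form an upright plate 50 mm long, 10 thick, from 13 mm below to 11 mm above this point (5 mm above at mid-length, where there is a dip). z up, x along the wings, y across their thickness: pinch along y from above.
- wing_across_grip (a point): Grip point of the SECOND wing screw, straight across the cover from the first, 150 mm away; same shape, size and axes as the first.
- wing_tab (a joint): Turn of the first wing screw, rad: grows as it is tightened, clockwise seen from above. Starts slack at 0.2 to 0.6; hard stop, fully tight, at 1.5, where the wings point to the cover's centre (slack wings stand 50 to 75 degrees anticlockwise of that). Lower limit 0. About 0.12 N m turns it; it stays where it is left and does not rise or sink.
- wing_across (a joint): Turn of the second wing screw, same meaning (fully tight at 1.5).
- wing_left (a joint): Turn of one of the two side wing screws, a quarter circle anticlockwise from the first, seen from above; same meaning. To be left slack.
- wing_right (a joint): Turn of the other side wing screw, a quarter circle clockwise from the first; same meaning. To be left slack.

How it is judged:
On the way, in this order (a step that is already met when the one before it is completed fails the run):
1. the wing screw beside the tab is tight (1.32 rad or more) (value of joint wing_tab above 1.32 rad), for 0.2 s.
2. then the one across from it is tight (1.32 rad or more) (value of joint wing_across above 1.32 rad), for 0.2 s.
At the end, for the whole second after the job is handed in: The wing screw beside the tab and the one across from it are both tight, within 0.18 rad (10 degrees) of their stop at 1.5 rad; the two side screws are still slack (below 0.85 rad) (value of joint each of wing_tab, wing_across above 1.32 rad and value of joint each of wing_left, wing_right below 0.85 rad); the robot touches nothing.
It fails at once if a side wing screw is tightened (beyond 0.85 rad) (value of joint any of wing_left, wing_right above 0.85 rad).
It also fails if it takes over 42 s, if anything falls off the work surface, if the arm or the gripper's body presses on something with over 40 N, if the wrist force passes 120 N, or if a joint passes its speed limit or range.

### The arm

A 7-joint arm with a two-finger parallel gripper is mounted at the origin on the work surface. World frame = base frame: x ahead of the robot, y to its left, z up, the work surface at z = 0. Lengths are in m, angles in rad, forces in N, time in s.
With the tool pointing down it reaches from about 0.35 to 0.9 m from the base axis. Payload 8.1 kg.
Tool frame: the origin (TCP) lies at the very end of the fingers, on their centre line; the grasp point (between the pads) lies 19 mm behind it; y points along the fingers, x is the direction in which the jaws open and shut, and the axes are right-handed (so a half turn about y gives the same grasp; the last joint's range is limited). The gripper opens to 92 mm and grips with 3 to 60 N. Pads are 19 mm wide; open, the fingers measure 130 mm over their backs; the gripper's body (75 mm by 190 mm) begins 47 mm behind the grasp point.
Start: joints at [-1.294, 0.434, 0.025, 1.573, -0.012, 1.134, -0.075], TCP at [0.232, 0.58, 0.227] pointing down, gripper open.
Joint ranges: [-2.62, 2.62], [-0.44, 2.09], [-1.27, 1.32], [0.08, 2.57], [-1.32, 4.46], [0.12, 2], [-2.74, 2.74]. Speed limits (rad/s): [2.22, 2.22, 3.01, 3.01, 3.14, 3.14, 3.14].

### API

Orientations are given as [roll, pitch, yaw] about the fixed x, y, z axes, in that order (R = Rz(yaw) Ry(pitch) Rx(roll)).
In Python, from station import env, grip, kin, readout, optics, job gives the robot as it stands. The module is installed in compiled form; this text tells all that it offers. Calls block until the motion is done:
- env.goto(position, orientation): joint-space move of the TCP to a pose.
- env.move_linear(position, attitude=None, vel=0.15): straight line of the TCP; attitude=None keeps the orientation; vel is the mean speed in m/s.
- env.move_joints(angles): joint-space move.
- grip(opening): opening from 0.0 (shut) to 1.0 (fully open); the grip force is fixed at half the most; returns when the fingers have stopped.
- env.hold(seconds).
- kin.solve_ik(position, orientation): joint angles nearest the present ones, or None.
- readout.sense(): the state.
- optics.get_image(name): name is "scene" or "top"; returns a dict with "frame" (400x640x3 uint8, blue, green, red), "depth" (400x640 float32, m along the optical axis (not along the pixel's ray), 0 where there is no reading), "fov_y" (degrees; the focal length in pixels is half the picture's height over the tangent of half this angle, whatever the lens; pixels are square), "cx", "cy" (the principal point, pixels), "world_from_camera" (4x4, takes a point from camera to world coordinates). Camera axes: x right, y down, z forward; pixel columns grow to the right and rows downward; lengths in m; the calibration is good to about 2 mm. A picture is of the moment at which its call begins.
A pose or a line that the arm cannot do raises env.PlanningError and nothing moves.
- job.job_done(): hands the job in, once; it reports no verdict.
The state is a dict: "t": time; "joint_pos": joint angles; "joint_vel": joint speeds; "effort": joint torques, N m; "tool_pos": TCP position; "ee_rot": TCP orientation; "force": force on the tool from outside, world axes, zero at the start; "torque": the same for the moment, N m; "opening": opening from 0.0 (shut) to 1.0 (fully open).
Only numpy, scipy, OpenCV 4.12 (cv2) and the standard library are available. Lean on these libraries where they do the work, as an engineer would, in place of code of your own. Each camera call takes 0.05 s, during which the arm holds its last target. There are 200 camera calls.

## Working session

There is one attempt and no reset: what is moved stays moved. The work goes in short steps, each a Python script; the robot and the scene stay as the last script left them, time stands still between calls to the robot, and variables do not carry over. Pictures are saved under pics/ and viewed, about 8 in all and at most 12, crops included, and the job is handed in when it is done.

```bash
mkdir -p pics
python3 - <<'E'
from station import env, grip, kin, readout, optics, job
import cv2,numpy as np
s=readout.sense();print(s['t'],s['tool_pos'],s['ee_rot'],s['opening'])
for n in("scene","top"):
    d=optics.get_image(n);cv2.imwrite(f"pics/{n}0.png",d["frame"]);np.savez(f"{n}0.npz",**d)
    print(n,d['fov_y'],d['cx'],d['cy'],d['world_from_camera'].round(3).tolist())
E
```

```text
0.0 [0.2315692  0.57997352 0.22593799] [-1.57093071e+00  1.57056489e-03  1.19096843e+00] 0.9956854238620643
scene 48.70545737629571 319.78765798792546 196.34271572477357 [[-0.481, 0.747, -0.458, 0.911], [0.876, 0.406, -0.258, 0.244], [-0.007, -0.526, -0.851, 0.783], [0.0, 0.0, 0.0, 1.0]]
top 46.98535017693605 316.8586353500407 202.60383506978604 [[-0.005, -0.981, 0.195, 0.431], [-1.0, 0.008, 0.016, 0.011], [-0.018, -0.195, -0.981, 0.794], [0.0, 0.0, 0.0, 1.0]]
```

View pics/top0.png

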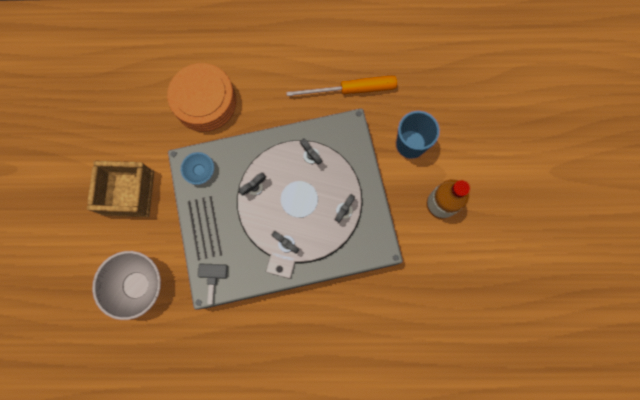

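View pics/scene0.png

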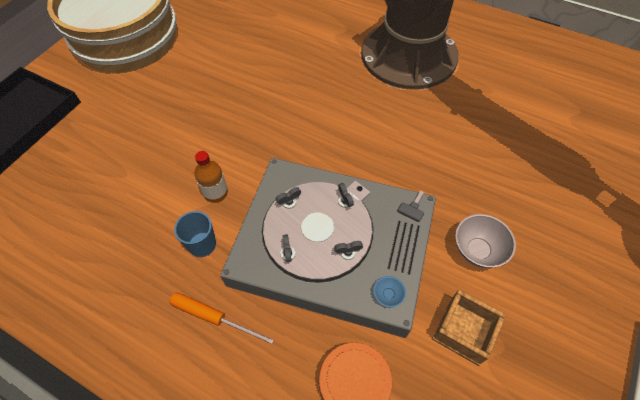

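The top view shows the tab at (282,264), with the first screw beside it at (286,243) and the second across at (312,152). The side screws are at (252,184) and (345,208). Next I'll locate them from depth.

```bash
cat > loc.py <<'E'
import numpy as np,cv2
def cloud(d):
    f=200/np.tan(np.radians(d['fov_y'])/2);v,u=np.mgrid[:400,:640];z=d['depth']
    P=np.stack([(u-d['cx'])*z/f,(v-d['cy'])*z/f,z],-1)
    T=d['world_from_camera'];return P@T[:3,:3].T+T[:3,3]
def proj(d,p):
    f=200/np.tan(np.radians(d['fov_y'])/2);T=d['world_from_camera']
    q=(np.atleast_2d(p)-T[:3,3])@T[:3,:3];return q[:,:2]/q[:,2:]*f+[d['cx'],d['cy']]
def wings(d,c,ztop,lo=.020,hi=.045):
    W=cloud(d);m=(d['depth']>0)&(W[...,2]>ztop+lo)&(W[...,2]<ztop+hi)&(np.hypot(W[...,0]-c[0],W[...,1]-c[1])<.105)
    n,l,st,_=cv2.connectedComponentsWithStats(m.astype(np.uint8));out=[]
    for i in range(1,n):
        if st[i,4]<15: continue
        P=W[l==i];(cx,cy),(w,h),a=cv2.minAreaRect((P[:,:2]*1000).astype(np.float32))
        ev,V=np.linalg.eigh(np.cov(P[:,:2].T));ax=V[:,1]
        out.append((P[:,:2].mean(0),[cx/1000,cy/1000],np.degrees(np.arctan2(ax[1],ax[0]))%180,sorted([w,h]),P[:,2].max(),st[i,4]))
    return out
E
python3 - <<'E'
from loc import *
D={n:dict(np.load(f"{n}0.npz")) for n in("top","scene")}
W=cloud(D["top"]);print("disc centre",W[200,299],"tab",W[262,282],W[268,290],"housing",W[290,250])
c=W[200,299,:2]
for n,d in D.items():
    W=cloud(d);r=np.hypot(W[...,0]-c[0],W[...,1]-c[1]);zt=np.median(W[...,2][(r<.05)&(d['depth']>0)])
    # disc circle: cover top pixels via lightness/low saturation
    hsv=cv2.cvtColor(d['frame'],cv2.COLOR_BGR2HSV);m=(abs(W[...,2]-zt)<.004)&(r<.15)&(d['depth']>0)
    (x,y),R=cv2.minEnclosingCircle((W[m&(r<.112)][:,:2]*1000).astype(np.float32))
    m2=m&(r>.108);print(n,"ztop",zt,"circ",x,y,R,"far(tab) mean",W[m2][:,:2].mean(0),m2.sum())
    for w in wings(d,c,zt):
        print(*[np.round(k,4) for k in w], "ang",np.degrees(np.arctan2(*(w[0]-c)[::-1])).round(1),"r",np.hypot(*(w[0]-c)).round(4))
E
```

```text
disc centre [0.58072466 0.05181702 0.06733194] tab [0.48164584 0.07847393 0.06503014] [0.4721652  0.06574367 0.06557726] housing [0.43859622 0.12932256 0.0569203 ]
top ztop 0.06592061449434028 circ 575.9540405273438 53.62602996826172 106.88278198242188 far(tab) mean [0.46962488 0.08394681] 266
[0.6535 0.0326] [0.6545 0.0325] 38.6397 [10.4365 47.9379] 0.1042 224 ang -14.8 r 0.0753
[0.6015 0.1245] [0.603  0.1251] 128.2638 [11.0855 49.5468] 0.1049 258 ang 74.1 r 0.0755
[ 0.5615 -0.019 ] [ 0.5626 -0.0192] 147.1734 [10.0861 48.3465] 0.1048 213 ang -105.2 r 0.0734
[0.5099 0.0718] [0.5106 0.0724] 53.0059 [10.0505 49.1017] 0.1041 220 ang 164.2 r 0.0736
scene ztop 0.06504228668840933 circ 576.93017578125 52.06920623779297 108.16909790039062 far(tab) mean [0.47076791 0.08473953] 130
[0.5153 0.0742] [0.513 0.073] 54.2364 [10.6487 47.557 ] 0.1041 175 ang 161.1 r 0.0691
[ 0.5666 -0.0187] [ 0.5653 -0.0194] 146.6142 [11.0048 48.5122] 0.104 209 ang -101.3 r 0.0719
[0.6595 0.0349] [0.6569 0.0329] 38.0505 [ 9.8595 49.0554] 0.1033 160 ang -12.1 r 0.0806
[0.6061 0.1253] [0.6042 0.1249] 127.9834 [11.4006 49.0224] 0.1026 235 ang 70.9 r 0.0777
```

Run:
```python
from loc import *
from station import kin,readout
d=dict(np.load("top0.npz"));W=cloud(d);x,y,z=W[...,0],W[...,1],W[...,2]
for n,c in(("tab",(.5118,.0727)),("across",(.6557,.0327))):
    r=np.hypot(x-c[0],y-c[1]);print(n,"max z within .15:",z[(r<.15)&(d['depth']>0)].max().round(3))
    a0={"tab":53.6,"across":38.3}[n]
    for off in(90,-90):
        for a in(a0,-15.5):
            q=kin.solve_ik([*c,.076],[-np.pi/2,0,np.radians(a+off)]);print(n,off,a,None if q is None else np.round(q,3))
```

```text
tab max z within .15: 0.105
tab 90 53.6 [-0.234  0.446 -0.014  2.     0.009  0.695  2.253]
tab 90 -15.5 [-0.429  0.451  0.247  2.017 -0.168  0.692  1.223]
tab -90 53.6 [-0.68   0.499  0.597  2.037 -0.417  0.726 -0.457]
tab -90 -15.5 [-0.77   0.534  0.734  2.043 -0.52   0.755 -1.555]
across max z within .15: 0.105
across 90 38.3 [-0.154  0.629  0.035  1.647 -0.027  0.866  2.131]
across 90 -15.5 [-0.308  0.639  0.272  1.662 -0.212  0.87   1.351]
across -90 38.3 [-0.616  0.754  0.797  1.69  -0.634  0.974 -0.486]
across -90 -15.5 [-0.581  0.731  0.73   1.687 -0.579  0.952 -1.472]
```

```bash
cat > act.py <<'E'
import numpy as np
from station import env,grip,kin,readout
def rpt(n):
    s=readout.sense();print(n,round(s['t'],2),np.round(s['tool_pos'],4),"F",np.round(s['force'],1),"M",np.round(s['torque'],2),"op",round(s['opening'],3),"j7",round(s['joint_pos'][6],3))
def tighten(c,wing,turn,z=.076):
    rpy=[-np.pi/2,0,np.radians(wing+90)]
    env.goto([*c,.2],rpy);grip(.45)
    env.move_linear([*c,z]);rpt("down")
    grip(0);rpt("gripped")
    q=np.array(readout.sense()['joint_pos'])
    for k in np.linspace(0,1,6)[1:]:
        p=q.copy();p[6]-=np.radians(turn)*k;env.move_joints(p);rpt("turn")
def release():
    grip(.45);p=readout.sense()['tool_pos'];env.move_linear([p[0],p[1],.2]);rpt("up")
E
python3 - <<'E'
from act import *
tighten((.5118,.0727),53.6,69.1)
E
```

```text
down 4.11 [0.5124 0.0728 0.0766] F [ 0.8 -0.2  0.1] M [ 0.08  0.09 -0.02] op 0.451 j7 2.323
gripped 4.7 [0.5119 0.0729 0.0763] F [-0.7  1.2  5.2] M [ 0.21  0.43 -0.01] op 0.142 j7 2.323
turn 5.04 [0.5119 0.0728 0.0763] F [-0.6  0.   1.8] M [0.05 0.22 0.04] op 0.141 j7 2.086
turn 5.38 [0.512  0.0727 0.0763] F [ 0.6 -1.3  1.9] M [-0.17  0.09  0.07] op 0.142 j7 1.848
turn 5.72 [0.5121 0.0725 0.0763] F [ 0.5 -2.9  2.6] M [-0.45 -0.11  0.05] op 0.136 j7 1.607
turn 6.07 [0.5121 0.0724 0.0763] F [ 0.9 -3.2  1.9] M [-0.82 -0.2   0.09] op 0.139 j7 1.367
turn 6.41 [0.512  0.0723 0.0763] F [ 0.9 -5.1  2.8] M [-1.15 -0.3   0.1 ] op 0.143 j7 1.126
```

```bash
cat > look.py <<'E'
from loc import *
from station import optics
def look(name):
    c=np.array([.5838,.0527])
    for n in("top","scene"):
        d=optics.get_image(n)
        if n=="top": cv2.imwrite(f"pics/{name}.png",cv2.resize(d["frame"][110:300,170:430],None,fx=3,fy=3,interpolation=cv2.INTER_CUBIC))
        for w in wings(d,c,.0655):
            print(n,*[np.round(k,4) for k in w],"pos",np.degrees(np.arctan2(*(w[1]-c)[::-1])).round(1))
E
python3 - <<'E'
from act import *
from look import look
q=np.array(readout.sense()['joint_pos'])
for i in range(3):
    q[6]-=.03;env.move_joints(q);rpt("more")
    if abs(readout.sense()['torque'][2])>.5:break
release()
env.goto([.5118,.25,.25],[-np.pi/2,0,np.radians(90)])
look("after1")
E
```

```text
more 6.66 [0.512  0.0722 0.0763] F [ 1.2 -4.3  2.5] M [-0.87 -0.18  0.13] op 0.145 j7 1.101
more 6.91 [0.512  0.0723 0.0763] F [ 1.4 -4.2  2.5] M [-0.91 -0.17  0.1 ] op 0.139 j7 1.068
more 7.16 [0.5121 0.0722 0.0763] F [ 1.1 -3.8  2.3] M [-0.92 -0.2   0.21] op 0.14 j7 1.037
up 8.81 [0.5114 0.0723 0.1992] F [-0.6  1.   0.5] M [-0.01 -0.02 -0.02] op 0.453 j7 1.014
top [0.6534 0.0325] [0.6546 0.0322] 38.3735 [10.3701 48.3029] 0.1042 224 pos -16.2
top [0.6016 0.1243] [0.6029 0.125 ] 127.9216 [10.7399 49.5637] 0.1038 263 pos 75.2
top [ 0.5616 -0.019 ] [ 0.5624 -0.0191] 147.2216 [10.1187 48.1419] 0.1044 214 pos -106.6
top [0.5101 0.0721] [0.5106 0.0726] 164.5721 [10.2504 49.083 ] 0.1044 235 pos 164.8
scene [0.5151 0.073 ] [0.5136 0.0721] 163.2878 [11.6168 48.1083] 0.1046 180 pos 164.6
scene [ 0.5664 -0.0187] [ 0.5653 -0.0195] 146.6772 [10.8364 48.5407] 0.1034 207 pos -104.4
scene [0.6595 0.0349] [0.6572 0.0331] 37.9948 [ 9.937  47.9215] 0.103 162 pos -14.9
scene [0.6064 0.1249] [0.6048 0.1249] 127.9948 [11.3528 49.2082] 0.1043 227 pos 73.8
```

View pics/after1.png

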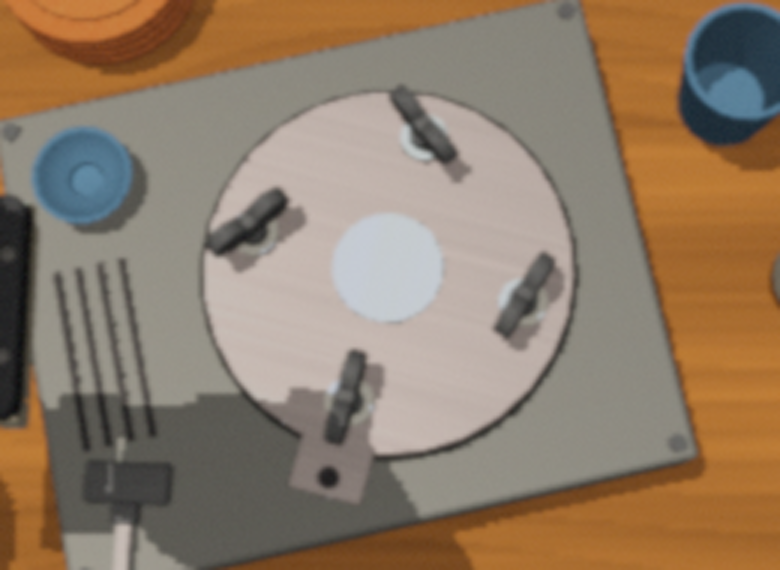

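The crop shows the tab screw at (347,397) now pointing at the cover's centre. It measures 164°, against 164.5° for fully tight, and the other three haven't moved. Next is the screw across.

Run:
```python
from act import *
from look import look
tighten((.6557,.0327),38.2,53.8+4)
release()
env.goto([.5118,.25,.25],[-np.pi/2,0,np.radians(90)])
look("after2");rpt("end")
```

```text
down 11.9 [0.6564 0.0328 0.077 ] F [ 0.8 -0.  -0. ] M [0.07 0.03 0.02] op 0.45 j7 2.073
gripped 12.49 [0.656  0.0325 0.0763] F [ 0.4 -0.8  2.7] M [-0.06 -0.01  0.  ] op 0.14 j7 2.073
turn 12.8 [0.6561 0.0325 0.0764] F [-0.4 -0.4  1.6] M [-0.04 -0.01 -0.01] op 0.145 j7 1.876
turn 13.11 [0.656  0.0325 0.0763] F [ 0.1 -0.   1.9] M [-0.06  0.03  0.04] op 0.142 j7 1.677
turn 13.42 [0.656  0.0325 0.0764] F [-0.6 -0.9  2.1] M [-0.05 -0.03  0.06] op 0.143 j7 1.476
turn 13.72 [0.656  0.0325 0.0763] F [-0.6 -0.4  1.8] M [-0.08  0.01  0.  ] op 0.142 j7 1.275
turn 14.03 [0.6561 0.0325 0.0764] F [ 0.7 -0.5  2.9] M [-0.06 -0.05  0.15] op 0.139 j7 1.073
up 15.68 [0.6554 0.0325 0.1989] F [ 0.2  1.  -0.9] M [ 0.02 -0.02  0.02] op 0.445 j7 1.075
top [0.6529 0.0327] [0.6548 0.0328] 164.2284 [10.1723 48.7966] 0.1036 211 pos -15.6
top [0.6015 0.1245] [0.6029 0.1251] 128.0529 [11.1396 49.5149] 0.105 260 pos 75.2
top [ 0.5615 -0.019 ] [ 0.5624 -0.019 ] 147.129 [10.0993 48.1718] 0.1044 217 pos -106.6
top [0.5099 0.0721] [0.5106 0.0725] 164.8193 [10.2063 49.057 ] 0.1049 235 pos 164.9
scene [0.515  0.0732] [0.5131 0.0723] 162.9681 [11.5229 47.7346] 0.105 184 pos 164.5
scene [ 0.5667 -0.0187] [ 0.5653 -0.0194] 146.7407 [12.2846 48.2669] 0.1036 208 pos -104.4
scene [0.6585 0.0338] [0.6568 0.0327] 164.0231 [11.3032 48.1807] 0.1036 217 pos -15.3
scene [0.606  0.1254] [0.6047 0.1249] 127.4401 [10.4422 48.7725] 0.1033 230 pos 73.9
end 16.82 [0.5131 0.2479 0.2494] F [ 0.3  0.7 -0.4] M [0.05 0.03 0.03] op 0.449 j7 0.956
```

View pics/after2.png

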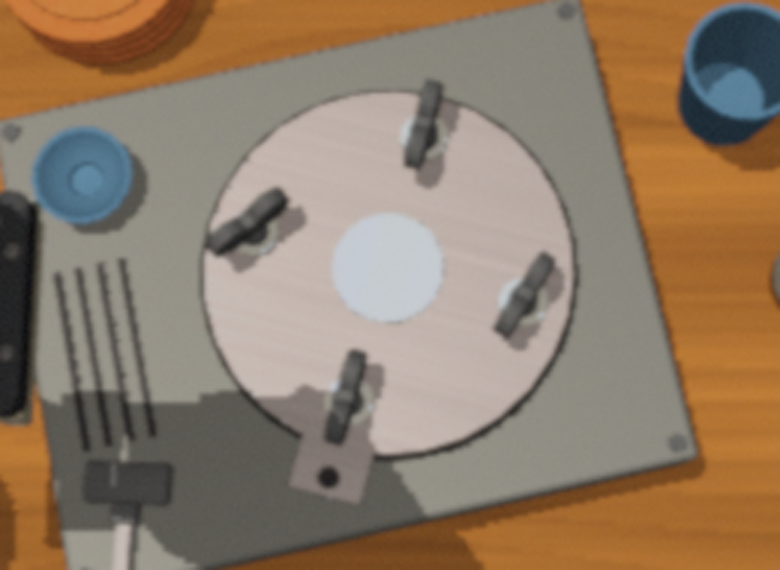

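The crop shows the tab screw (347,397) and the across screw (424,124) both lined up with the cover's centre, about 164° against 164.5°. The side screws (247,222) and (525,294) are unchanged, and the arm is clear.

```bash
python3 -c "
from station import job
job.job_done()"
```

```text
the job is handed in; nothing more can be done
```

I tightened the wing screw beside the tab first, then the one straight across from it, and handed the job in at about 17 s of the 42 s allowed.

- **Tightened screws:** In the last pictures, the tab screw's wings measured 164.8° in one camera and 163.0° in the other. The across screw's measured 164.2° and 164.0°. Fully tight is about 164.5°, so both are within about 2° of their stops (10° allowed).
- **Side screws:** Neither moved; both are still at their starting angles to within measuring noise (about 1°).
- **Robot:** It stood clear of everything, with the wrist force near zero. The highest force I read during the work was about 6 N.
- **Unclear signs:** While gripping, the fingers read about 13 mm apart on wings that should be 10 mm thick. I also saw no sharp rise in torque at the hard stops (0.21 N m at most), so the tightness rests on the camera angles.

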